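# Find the worn pump bearing by rocking its pulley and flag it

### The job

One of the two diesel pumps on the bench has a worn drive bearing. Rock their toothed drive pulleys side to side along the axle, to and fro by the top of the rim, to feel which one is loose; take the loose one right over to its stop on each side at least twice. Then flag that pump by pushing over the status block standing beside its pulley so that the block lies on the bench right there with its red face up; do not lift the blocks, leave the other pump's block standing where it is, and do not disturb the bin, oil bottle and wrench.

Things in the scene. Friction and masses are not known exactly. Their poses are not given: they have to be found in the camera images.
- pump_a: One of two look-alike fixed pumps; either may be the worn one. Origin on the bench under its pulley's middle; z up; y = axle, from pulley towards housing; -y = pulley's free face. Blue base 150 x 150 mm, y -15 to 135. Bearing collar starts at y 45, blue clamp plate (165 mm high) at y 55, then aluminium housing (top 170 mm high) to y 138.
- pump_a_rim (a point): Fixed point: top of that pulley's rim when it stands straight, mid-width, 205 mm above the bench, axes as the pump's. Toothed steel pulley 150 mm diameter, 24 mm wide along y, solid disc to the touch, axle 130 mm up; nothing overhangs it. It also spins on its axle with light friction.
- play_a (a joint): Sideways lean of that pulley about the pump's x through the pulley's centre, rad; 0 straight, positive = top towards its free face. Starts within 0.01. Sound: yields under 0.03. Worn: leans to stops at about 0.14 each way (rim top moves 10 mm each way); about 4 N sideways at the rim top moves it; stays where left.
- block_a: White plastic status block belonging to pump_a, standing on the bench about 135 mm from its pulley's mid-plane on the free-face side: 40 (x) x 60 (y) x 110 mm high, 0.14 to 0.28 kg. Origin at the centre of its underside. The whole 60 x 110 face at -x, facing roughly the robot, is red, and the red wraps 13 mm over the top; the rest is white. Pushed high on the red face along its +x it topples and lies red up.
- block_a_mid (a point): Centre of that block: 55 mm above the bench standing, 20 mm lying with the red face up.
- pump_b: One of two look-alike fixed pumps; either may be the worn one. Origin on the bench under its pulley's middle; z up; y = axle, from pulley towards housing; -y = pulley's free face. Blue base 150 x 150 mm, y -15 to 135. Bearing collar starts at y 45, blue clamp plate (165 mm high) at y 55, then aluminium housing (top 170 mm high) to y 138.
- pump_b_rim (a point): Fixed point: top of that pulley's rim when it stands straight, mid-width, 205 mm above the bench, axes as the pump's. Toothed steel pulley 150 mm diameter, 24 mm wide along y, solid disc to the touch, axle 130 mm up; nothing overhangs it. It also spins on its axle with light friction.
- play_b (a joint): Sideways lean of that pulley about the pump's x through the pulley's centre, rad; 0 straight, positive = top towards its free face. Starts within 0.01. Sound: yields under 0.03. Worn: leans to stops at about 0.14 each way (rim top moves 10 mm each way); about 4 N sideways at the rim top moves it; stays where left.
- block_b: White plastic status block belonging to pump_b, standing on the bench about 135 mm from its pulley's mid-plane on the free-face side: 40 (x) x 60 (y) x 110 mm high, 0.14 to 0.28 kg. Origin at the centre of its underside. The whole 60 x 110 face at -x, facing roughly the robot, is red, and the red wraps 13 mm over the top; the rest is white. Pushed high on the red face along its +x it topples and lies red up.
- block_b_mid (a point): Centre of that block: 55 mm above the bench standing, 20 mm lying with the red face up.
- bin: Blue open parts bin, 80 x 120 x 55 mm high, loose; origin under its centre. Bystander.
- oil: Yellow oil bottle, 64 mm diameter, 170 mm high, loose; origin under its centre. Bystander.
- wrench: Steel wrench lying flat on the bench, loose. Bystander.
Not all that is in view belongs to the job. Leave any purple look-alike of the block_a alone. Leave any yellow look-alike of the pump_b alone.

How it is judged:
On the way, in this order (a step that is already met when the one before it is completed fails the run):
1. the loose pulley leans to its stop on the free-face side (over 0.10 rad) (value of joint play_a above 0.1 rad), for 0.05 s.
2. then to its stop on the pump side (below -0.10 rad) (value of joint play_a below -0.1 rad), for 0.05 s.
3. then back to the free-face side again (over 0.10 rad) (value of joint play_a above 0.1 rad), for 0.05 s.
4. then the loose pump's block lies with its red face up (angle between block_a's own x axis and vertical above 2.99 rad), for 0.2 s.
At the end, for the whole second after the job is handed in: The loose pump's block lies at rest flat on the bench, red face up (within 0.15 rad), its centre within 280 mm of its pump's origin; the other block stands upright within 30 mm of its start; bin, bottle (upright) and wrench within 40 mm of their starts (angle between block_a's own x axis and vertical above 2.99 rad and height (world z) of block_a_mid below 0.026 m and horizontal distance between block_a_mid and pump_a below 0.28 m and linear speed of block_a below 0.02 m/s and angle between block_b's own z axis and vertical below 0.1 rad and distance of block_b from where it was at the start of the episode below 0.03 m and distance of each of bin, oil, wrench from where it was at the start of the episode below 0.04 m and angle between oil's own z axis and vertical below 0.2 rad); the robot touches nothing.
It fails at once if the sound pump's block is knocked over (angle between block_b's own z axis and vertical above 0.6 rad).
It fails at once if a block is lifted (its centre over 80 mm above the bench) (height (world z) of any of block_a_mid, block_b_mid above 0.08 m).
It also fails if it takes over 64 s, if anything falls off the work surface, if the arm or the gripper's body presses on something with over 40 N, if the wrist force passes 120 N, or if a joint passes its speed limit or range.

### The arm

A 6-joint arm with a two-finger parallel gripper is mounted at the origin on the work surface. World frame = base frame: x ahead of the robot, y to its left, z up, the work surface at z = 0. Lengths are in m, angles in rad, forces in N, time in s.
With the tool pointing down it reaches from about 0.25 to 0.725 m from the base axis. Payload 4 kg.
Tool frame: the origin (TCP) lies midway between the tips of the shut fingers; the grasp point (between the pads) lies 19 mm behind it; z points along the fingers, y is the direction in which the jaws open and shut (so a half turn about z gives the same grasp; the last joint's range is limited). The gripper opens to 85 mm and grips with 20 to 120 N. Pads are 22 mm wide; open, the fingers measure 114 mm over their backs; the gripper's body (76 mm by 85 mm) begins 54 mm behind the grasp point. The pads swing forward as they close: fully open they stand 13 mm farther back than shut.
Start: joints at [1.283, 0.241, 0.005, 1.335, 0, 1.571], TCP at [0.142, 0.479, 0.231] pointing down, gripper open.
Joint ranges: [-2.72, 2.72], [-1.05, 1.87], [-1.09, 1.28], [-1.99, 2.15], [-1.42, 1.44], [-3.14, 3.14]. Speed limits (rad/s): [2.79, 2.79, 3.14, 3.14, 3.14, 3.14].

### API

Orientations are given as a unit quaternion [x, y, z, w].
In Python, from workcell import get_obs, camera, camera_model, job_done, masks_of gives the robot as it stands.
- The arm moves only by the tool jog_arm, never from a script. Its argument "deltas" is a list that holds one entry, the list of rows, each a list of 7 numbers: the shift along the tool's x, y, z in mm, then the turn, a rotation vector about the tool's x, y, z in degrees, then the finger opening in mm, from 0 to 85.4. A call has 1 to 5 rows; each row shifts and turns the pose as measured when the row begins, along the tool's axes as they then stand; what a row does not reach is not made up. A row lasts 1/10 s, in which the tool goes at most 50 mm and 8.59 degrees, less where a joint would pass 70% of its speed; a pose out of reach is approached as far as the arm can. A call with a gripper value outside its range is refused whole. The fingers move at their own pace and stop on an object; the grip force is fixed at half the most. Time passes only in rows, so rows that do not move let the fingers close. It gives the time, the measured TCP pose, the force and the opening at its end, in the units of the state.
- get_obs(): the state, without advancing time (a new reading comes with each control period).
- camera(name): name is "scene" or "top" or "wrist"; returns the picture (480x640x3 uint8, red, green, blue); there is no depth.
- camera_model(name): a dict with "fovy" (degrees; the focal length in pixels is half the picture's height over the tangent of half this angle, whatever the lens; pixels are square), "cx", "cy" (the principal point, pixels), "k1" (the pictures are not rectified: a ray, as slopes to the right and down, at radius r is drawn at 1 + k1 r^2 times it, then the intrinsics apply), "pose" (4x4, takes a point from camera to world coordinates); the wrist camera has in their place "T_tool_cam" (4x4, takes a point from camera to tool coordinates, whose origin is the TCP and whose axes are the flange's). Camera axes: x right, y down, z forward; pixel columns grow to the right and rows downward; lengths in m; the calibration is good to about 2 mm. A picture is of the moment at which its call begins: read the wrist's pose just before it. camera_model takes no time and is no camera call.
- job_done(): hands the job in, once; it reports no verdict.
Trained networks look in the newest picture that a camera, given by its name, has taken for a name from the list of things; names that differ only in an ending like _2 or _b are one class to them, and where a whole thing is asked for, a point or a joint stands for the part that bears it (a point fixed in the world has none). Each returns a list of dicts, best first, with "conf" (0 to 1); they miss things now and then, are a little off and sometimes report something else, mostly with a low value. They report only what shows in the picture. A call takes as long as a camera call. They do not tell look-alikes from the thing itself.
- masks_of(target, camera): "pixels" (480x640 bool, what is visible of it) and "at" ([column, row] in pixels, amid what is visible of it).
The state is a dict: "clock": time; "joint_pos": joint angles; "joint_vel": joint speeds; "tau": joint torques, N m; "eef_pos": TCP position; "tool_rot": TCP orientation; "ft_force": force on the tool from outside, world axes, zero at the start; "ft_torque": the same for the moment, N m; "grip_width": finger opening in m.
Only numpy, scipy, OpenCV 4.12 (cv2) and the standard library are available. Lean on these libraries where they do the work, as an engineer would, in place of code of your own. Each camera call takes 0.05 s, during which the arm holds its last target. There are 200 camera calls.

## Working session

There is one attempt and no reset: what is moved stays moved. The work goes in short steps, Python scripts to look and compute and a tool call to move; the robot and the scene stay as the last step left them, time stands still between calls to the robot, and variables do not carry over. Pictures are saved under pics/ and viewed, about 8 in all and at most 12, crops included, and the job is handed in when it is done.

Besides the shell and the picture viewer there is one more tool, called after "Call:" by a JSON object that holds its "method" and its "body". jog_arm: Moves the arm, as the interface text tells. Its arguments: {"type":"object","properties":{"deltas":{"type":"array"}},"required":["deltas"]}

```bash
mkdir -p pics; ls
python3 - <<'E'
from workcell import *
import cv2,numpy as np
o=get_obs();print({k:np.round(v,3) for k,v in o.items()})
for n in("scene","top"):
    m=camera_model(n);print(n,{k:np.round(v,4).tolist() for k,v in m.items()})
    im=camera(n);cv2.imwrite(f"pics/{n}0.png",im[:,:,::-1])
    for t in("pump_a","pump_a_rim","play_a","block_a","bin","oil","wrench"):
        try: print(t,[(np.round(d["conf"],2),np.round(d["at"]).tolist(),int(d["pixels"].sum())) for d in masks_of(t,n)])
        except Exception as e: print(t,e)
print(camera_model("wrist"))
E
```

```text
pics
{'clock': np.float64(0.0), 'joint_pos': array([ 1.283,  0.241,  0.004,  1.335, -0.   ,  1.571]), 'joint_vel': array([ 0.   ,  0.002, -0.   , -0.002, -0.   , -0.002]), 'tau': array([-1.0000e-03, -3.7232e+01,  2.5241e+01,  1.7000e-02,  0.0000e+00,
        0.0000e+00]), 'eef_pos': array([0.142, 0.479, 0.23 ]), 'tool_rot': array([ 0.143,  0.99 , -0.001, -0.   ]), 'ft_force': array([ 0.615,  0.677, -0.646]), 'ft_torque': array([-0.01 ,  0.022, -0.029]), 'grip_width': np.float64(0.085)}
scene {'fovy': 44.5216, 'cx': 315.2504, 'cy': 247.9773, 'k1': -0.0192, 'pose': [[-0.3991, 0.7376, -0.5447, 1.2938], [0.9168, 0.3151, -0.2451, 0.3096], [-0.0092, -0.5972, -0.802, 1.312], [0.0, 0.0, 0.0, 1.0]]}
pump_a [(np.float64(0.85), [282.0, 249.0], 4499), (np.float64(0.78), [508.0, 242.0], 4133), (np.float64(0.76), [377.0, 359.0], 5596), (np.float64(0.66), [469.0, 312.0], 4914), (np.float64(0.34), [389.0, 290.0], 947)]
pump_a_rim [(np.float64(0.72), [283.0, 247.0], 4494)]
play_a [(np.float64(0.97), [361.0, 334.0], 1544), (np.float64(0.85), [264.0, 232.0], 1339), (np.float64(0.7), [454.0, 286.0], 103
[... 1133 characters left out ...]
4.0], 509), (np.float64(0.66), [475.0, 218.0], 822)]
bin [(np.float64(0.62), [332.0, 148.0], 1532)]
oil [(np.float64(0.68), [511.0, 245.0], 957), (np.float64(0.61), [382.0, 252.0], 1149)]
wrench [(np.float64(0.91), [160.0, 203.0], 451)]
{'fovy': 59.300709843535195, 'cx': 323.28399316926533, 'cy': 229.20166671639907, 'k1': -0.0643708898435218, 'T_tool_cam': array([[ 8.48705711e-05, -9.45178973e-01, -3.26552755e-01,
         8.33894113e-02],
       [ 9.99999848e-01, -9.78749947e-05,  5.43189248e-04,
         2.58624073e-04],
       [-5.45372404e-04, -3.26552751e-01,  9.45178821e-01,
        -1.42243057e-01],
       [ 0.00000000e+00,  0.00000000e+00,  0.00000000e+00,
         1.00000000e+00]])}
```

View pics/top0.png

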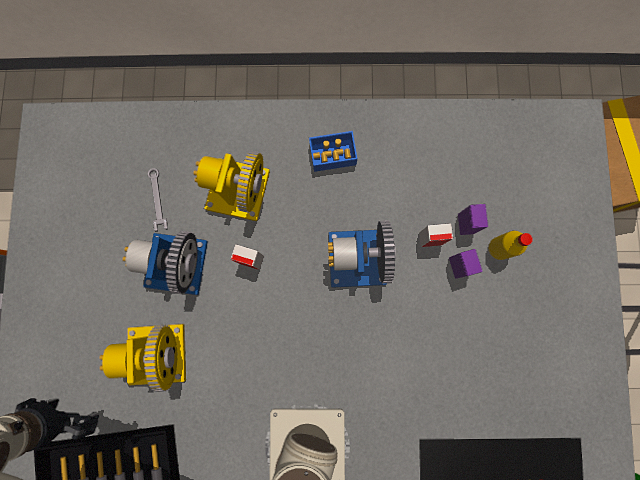

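View pics/scene0.png

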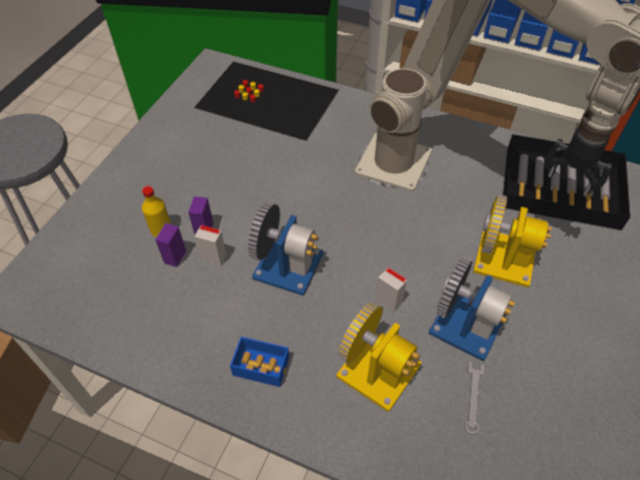

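The top view shows the two blue pumps, with pulleys near (182,262) and (387,250). Their white/red blocks stand at (245,255) and (437,235). The yellow pumps and purple blocks are decoys. Next I fit the pulley and block poses to the masks in both views.

```bash
cat > h.py <<'E'
import numpy as np,cv2
from workcell import *
from scipy.optimize import minimize
def proj(P,m,pose=None):
    T=np.linalg.inv(m["pose"] if pose is None else pose);c=P@T[:3,:3].T+T[:3,3]
    s=c[:,:2]/c[:,2:];f=240/np.tan(np.radians(m["fovy"]/2))
    return s*(1+m["k1"]*(s**2).sum(1,keepdims=True))*f+[m["cx"],m["cy"]]
def box(p):  # x,y,z centre,yaw
    g=np.array([[a,b,c] for a in(-.02,.02) for b in(-.03,.03) for c in(-.055,.055)]);return place(g,p)
def disc(p):
    t=np.linspace(0,2*np.pi,40);g=np.concatenate([np.c_[.075*np.cos(t),0*t+s,.075*np.sin(t)] for s in(-.012,.012)]);return place(g,p)
def place(g,p):
    c,s=np.cos(p[3]),np.sin(p[3]);return g@np.array([[c,-s,0],[s,c,0],[0,0,1]]).T+p[:3]
def iou(P,m,mask):
    h=cv2.convexHull((proj(P,m)*16).astype(np.int32));im=np.zeros(mask.shape,np.uint8)
    cv2.fillConvexPoly(im,h,1,shift=4);im=cv2.GaussianBlur(im.astype(np.float32),(5,5),0);k=cv2.GaussianBlur(mask.astype(np.float32),(5,5),0)
    return np.minimum(im,k).sum()/np.maximum(im,k).sum()
E
python3 - <<'E'
from h import *
M={n:camera_model(n) for n in("top","scene")}
R={}
for n in M:
    camera(n)
    for t in("play_a","block_a"): R[n,t]=masks_of(t,n)
def pick(n,t,at): 
    d=min(R[n,t],key=lambda d:np.hypot(*(np.array(d["at"])-at))+30*(1-d["conf"])); return d
def ray(n,uv):
    m=M[n];f=240/np.tan(np.radians(m["fovy"]/2));d=(np.array(uv)-[m["cx"],m["cy"]])/f
    s=d.copy()
    for _ in range(5): s=d/(1+m["k1"]*(s@s))
    return m["pose"][:3,3],m["pose"][:3,:3]@np.r_[s,1]
for nm,t,f,a,b in(("pulL","play_a",disc,(181,262),(454,286)),("pulR","play_a",disc,(386,250),(264,232)),("blkL","block_a",box,(245,254),(392,286)),("blkR","block_a",box,(434,233),(210,241))):
    da,db=pick("top",t,a),pick("scene",t,b)
    o1,d1=ray("top",da["at"]);o2,d2=ray("scene",db["at"])
    s=np.linalg.lstsq(np.c_[d1,-d2],o2-o1,rcond=None)[0];p0=(o1+s[0]*d1+o2+s[1]*d2)/2
    best=None
    for y in(-.5,-.25,0,.25,.5):
        r=minimize(lambda p:-iou(f(p),M["top"],da["pixels"])-iou(f(p),M["scene"],db["pixels"]),np.r_[p0,y],method="Nelder-Mead",options=dict(initial_simplex=np.r_[p0,y]+np.r_[np.zeros((1,4)),np.diag([.02,.02,.02,.2])],xatol=1e-4,fatol=1e-4))
        if best is None or r.fun<best.fun: best=r
    p=best.x
    print(nm,da["at"],db["at"],np.round(p0,3),"fit",np.round(p,3),[round(float(iou(f(p),M[n],d["pixels"])),3) for n,d in(("top",da),("scene",db))])
E
```

```text
pulL [182.1, 265.7] [454.2, 288.8] [0.461 0.303 0.114] fit [ 0.467  0.3    0.13  -0.142] [0.928, 0.853]
pulR [384.2, 252.3] [261.7, 229.4] [ 0.492 -0.197  0.133] fit [ 0.492 -0.194  0.133  0.058] [0.88, 0.957]
blkL [248.1, 255.4] [388.9, 286.6] [0.49  0.149 0.072] fit [ 0.488  0.154  0.059 -0.324] [0.952, 0.905]
blkR [432.8, 235.8] [210.5, 244.2] [ 0.543 -0.333  0.062] fit [ 0.544 -0.335  0.055  0.113] [0.93, 0.895]
```

Fits agree with the text (pulley centre z 0.130/0.133, block centre z 0.059/0.055). I go to the left pulley first, with the open jaws to straddle its rim.

Call:
{"method": "jog_arm", "body": {"deltas": [[[0,0,-25,0,0,-8.2,60],[-20,-8,-20,0,0,0,60],[-44,-17,0,0,0,0,60],[-44,-17,0,0,0,0,60],[-44,-17,0,0,0,0,60]]]}}

```text
clock: 1.6
eef_pos: [0.2843, 0.4013, 0.2777]
tool_rot: [0.063, 0.998, 0.0, 0.0]
ft_force: [0.5, 0.4, 0.3]
grip_width: 0.0598
```

Call:
{"method": "jog_arm", "body": {"deltas": [[[-44,-17,0,0,0,0,60],[-44,-17,0,0,0,0,60],[-44,-17,0,0,0,0,60],[-20,-8,0,0,0,0,60],[0,0,0,0,0,0,60]]]}}

```text
clock: 2.1
eef_pos: [0.4378, 0.3169, 0.2778]
tool_rot: [0.066, 0.998, 0.001, 0.001]
ft_force: [-0.3, 0.4, -0.5]
grip_width: 0.0602
```

```bash
cat > d.py <<'E'
import sys,numpy as np
from workcell import get_obs
from scipy.spatial.transform import Rotation as Ro
def main(x,y,z,yaw):
    o=get_obs();R=Ro.from_quat(o["tool_rot"]).as_matrix();c,s=np.cos(yaw),np.sin(yaw)
    D=np.array([[-c,-s,0],[-s,c,0],[0,0,-1.]])
    print(o["clock"],np.round(o["eef_pos"],4),"F",np.round(o["ft_force"],2),"tool delta mm",np.round(R.T@(np.array([x,y,z])-o["eef_pos"])*1e3,1),"in target axes",np.round(D.T@(np.array([x,y,z])-o["eef_pos"])*1e3,1),"turn",np.round(Ro.from_matrix(R.T@D).as_rotvec(degrees=True),2),"w",o["grip_width"])
main(*map(float,sys.argv[1:]))
E
python3 d.py .467 .300 .185 -.142
python3 - <<'E'
from h import *
cv2.imwrite("pics/w1.png",camera("wrist")[:,:,::-1])
E
```

```text
2.1 [0.4378 0.3169 0.2778] F [-0.31  0.37 -0.46] tool delta mm [-30.9 -13.1  92.9] in target axes [-31.3 -12.6  92.8] turn [0.12 0.14 0.55] w 0.060236792157559
```

View pics/w1.png

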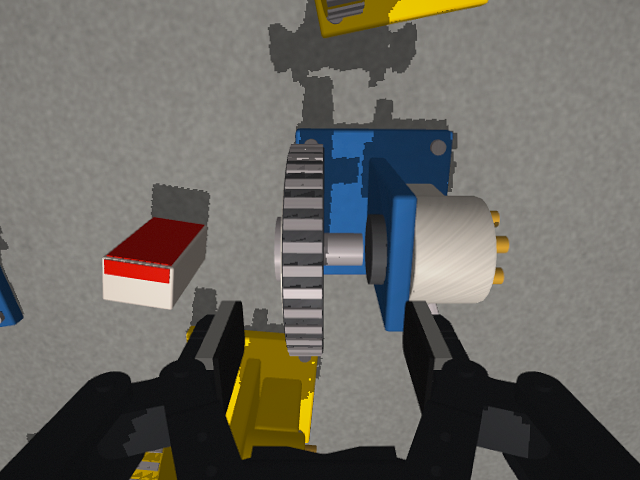

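The wrist view shows the rim upright between the fingers at col ~303, fingers centred at ~322. It agrees with the calculated −13 mm shift. Centring and descending.

Call:
{"method": "jog_arm", "body": {"deltas": [[[-31,-13,0,0,0,0.5,60],[0,0,0,0,0,0,60],[0,0,40,0,0,0,60],[0,0,35,0,0,0,60],[0,0,15,0,0,0,60]]]}}

```text
clock: 2.65
eef_pos: [0.4637, 0.3061, 0.1895]
tool_rot: [0.067, 0.998, 0.005, 0.003]
ft_force: [0.1, -0.2, 0.4]
grip_width: 0.0599
```

```bash
python3 d.py .467 .300 .185 -.142
```

```text
2.65 [0.4637 0.3061 0.1895] F [ 0.14 -0.24  0.42] tool delta mm [-4.1 -5.7  4.5] in target axes [-4.2 -5.6  4.5] turn [0.57 0.33 0.48] w 0.05994567842215411
```

Call:
{"method": "jog_arm", "body": {"deltas": [[[-4,-5,6,0,0,0,46],[0,0,4,0,0,0,46],[0,-5,0,0,0,0,46],[0,-4,0,0,0,0,46],[0,-3,0,0,0,0,46]]]}}

```text
clock: 3.15
eef_pos: [0.4615, 0.2907, 0.1793]
tool_rot: [0.063, 0.998, 0.005, 0.002]
ft_force: [-0.3, 1.3, -2.4]
grip_width: 0.0459
```

Call:
{"method": "jog_arm", "body": {"deltas": [[[0,-3,0,0,0,0,46],[0,-3,0,0,0,0,46]]]}}

```text
clock: 3.35
eef_pos: [0.462, 0.2901, 0.1807]
tool_rot: [0.063, 0.998, 0.012, 0.003]
ft_force: [1.8, 12.0, -6.5]
grip_width: 0.0459
```

```bash
python3 d.py .467 .300 .18 -.142
```

```text
3.35 [0.462  0.2901 0.1807] F [ 1.75 11.99 -6.48] tool delta mm [-3.7 10.4  1. ] in target axes [-3.6 10.5  0.7] turn [1.37 0.25 0.97] w 0.045912985373421575
```

Call:
{"method": "jog_arm", "body": {"deltas": [[[0,-4,0,0,0,0,46],[0,-4,0,0,0,0,46]]]}}

```text
clock: 3.55
eef_pos: [0.4625, 0.2903, 0.1815]
tool_rot: [0.06, 0.998, 0.021, 0.004]
ft_force: [2.2, 13.3, -6.4]
grip_width: 0.0462
```

Call:
{"method": "jog_arm", "body": {"deltas": [[[0,7,0,0,0,0,46],[0,7,0,0,0,0,46],[0,5,0,0,0,0,46],[0,4,0,0,0,0,46],[0,3,0,0,0,0,46]]]}}

```text
clock: 4.05
eef_pos: [0.4664, 0.3136, 0.1844]
tool_rot: [0.062, 0.998, 0.017, 0.005]
ft_force: [-0.8, -9.5, 2.8]
grip_width: 0.0461
```

Call:
{"method": "jog_arm", "body": {"deltas": [[[0,3,0,0,0,0,46],[0,3,0,0,0,0,46]]]}}

```text
clock: 4.25
eef_pos: [0.4665, 0.3134, 0.184]
tool_rot: [0.064, 0.998, 0.01, 0.005]
ft_force: [-0.6, -6.8, 2.9]
grip_width: 0.0462
```

Force rises on both sides with ~23 mm of travel, which is just the 46 − 24 mm clearance, so the left pulley is sound. I back out and go to the right one.

Call:
{"method": "jog_arm", "body": {"deltas": [[[0,-8,0,0,0,0,60],[0,-4,-20,0,0,0,60],[0,0,-45,0,0,0,60],[0,0,-25,0,0,-6,60],[0,-40,0,0,0,-6,60]]]}}

```text
clock: 4.75
eef_pos: [0.4624, 0.2602, 0.274]
tool_rot: [-0.047, 0.999, 0.01, 0.004]
ft_force: [1.0, -0.6, 1.0]
grip_width: 0.0599
```

```bash
python3 d.py .492 -.194 .27 .058
```

```text
4.75 [0.4624 0.2602 0.274 ] F [ 0.98 -0.57  1.04] tool delta mm [  12.8 -454.9   -4.8] in target axes [  -3.2 -455.1    4. ] turn [1.1  0.52 2.02] w 0.05993505511036231
```

Call:
{"method": "jog_arm", "body": {"deltas": [[[0,0,0,1.1,0.5,2,60],[0,-49,0,0,0,0,60],[0,-49,0,0,0,0,60],[0,-49,0,0,0,0,60],[0,-49,0,0,0,0,60]]]}}

```text
clock: 5.25
eef_pos: [0.4744, 0.0638, 0.2755]
tool_rot: [-0.034, 0.999, 0.002, 0.003]
ft_force: [0.0, -0.0, -0.3]
grip_width: 0.0601
```

Call:
{"method": "jog_arm", "body": {"deltas": [[[0,-49,0,0,0,0,60],[0,-49,0,0,0,0,60],[0,-49,0,0,0,0,60],[0,-30,0,0,0,0,60],[0,0,0,0,0,0,60]]]}}

```text
clock: 5.75
eef_pos: [0.4854, -0.1233, 0.2762]
tool_rot: [-0.03, 1.0, 0.002, 0.006]
ft_force: [0.7, 0.6, -1.0]
grip_width: 0.0598
```

```bash
python3 d.py .492 -.194 .18 .058
python3 - <<'E'
from h import *
cv2.imwrite("pics/w2.png",camera("wrist")[:,:,::-1])
E
```

```text
5.75 [ 0.4854 -0.1233  0.2762] F [ 0.74  0.58 -0.97] tool delta mm [ -1.1 -71.2  96. ] in target axes [ -2.5 -71.   96.2] turn [0.16 0.69 0.15] w 0.05984078996369794
```

View pics/w2.png

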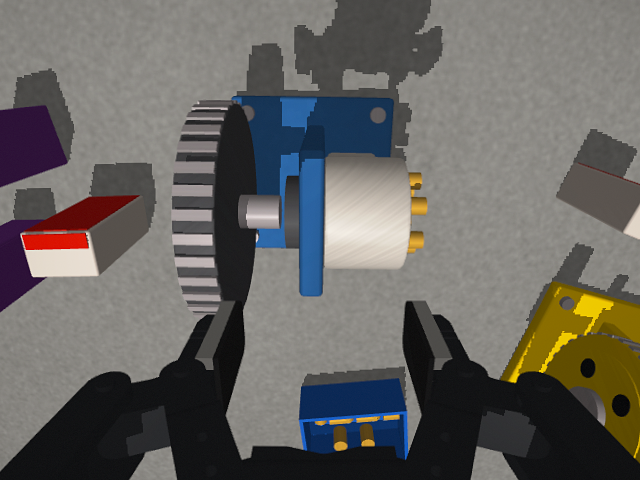

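The wrist view shows the right pulley at col ~195, left of the fingers, with its block at (75,240). This matches the calculated −71 mm.

Call:
{"method": "jog_arm", "body": {"deltas": [[[-1,-40,0,0,0.6,0,60],[0,-35,0,0,0,0,60],[0,0,0,0,0,0,60],[0,0,40,0,0,0,60],[0,0,30,0,0,0,60]]]}}

```text
clock: 6.3
eef_pos: [0.4956, -0.194, 0.2099]
tool_rot: [-0.034, 0.999, 0.002, 0.007]
ft_force: [-0.3, -1.3, -0.2]
grip_width: 0.0602
```

```bash
python3 d.py .492 -.194 .18 .058
```

```text
6.3 [ 0.4956 -0.194   0.2099] F [-0.31 -1.32 -0.21] tool delta mm [ 4.   0.1 29.9] in target axes [ 3.6  0.2 29.9] turn [0.15 0.82 0.61] w 0.06022082381162705
```

Call:
{"method": "jog_arm", "body": {"deltas": [[[4,0,20,0,0,0,46],[0,0,12,0,0,0,46],[0,-5,0,0,0,0,46],[0,-5,0,0,0,0,46],[0,-4,0,0,0,0,46]]]}}

```text
clock: 6.8
eef_pos: [0.4914, -0.1996, 0.1738]
tool_rot: [-0.039, 0.999, 0.005, 0.004]
ft_force: [0.2, 0.2, -0.1]
grip_width: 0.0462
```

Call:
{"method": "jog_arm", "body": {"deltas": [[[0,-4,0,0,0,0,46],[0,-4,0,0,0,0,46]]]}}

```text
clock: 7.0
eef_pos: [0.4928, -0.2067, 0.1753]
tool_rot: [-0.04, 0.999, 0.006, 0.006]
ft_force: [-0.5, 7.2, 0.9]
grip_width: 0.046
```

```bash
python3 d.py .492 -.194 .18 .058
```

```text
7.0 [ 0.4928 -0.2067  0.1753] F [-0.49  7.16  0.85] tool delta mm [-0.3 12.8 -4.6] in target axes [ 0.  12.7 -4.7] turn [0.67 0.66 1.26] w 0.04600350011365194
```

Call:
{"method": "jog_arm", "body": {"deltas": [[[0,-5,0,0,0,0,46],[0,-5,0,0,0,0,46]]]}}

```text
clock: 7.2
eef_pos: [0.493, -0.2121, 0.1758]
tool_rot: [-0.041, 0.999, 0.012, 0.006]
ft_force: [-1.2, 13.3, -0.5]
grip_width: 0.046
```

Call:
{"method": "jog_arm", "body": {"deltas": [[[0,-5,0,0,0,0,46],[0,-5,0,0,0,0,46]]]}}

```text
clock: 7.4
eef_pos: [0.4931, -0.212, 0.1751]
tool_rot: [-0.043, 0.999, 0.024, 0.006]
ft_force: [-0.4, 14.8, 1.3]
grip_width: 0.0461
```

Call:
{"method": "jog_arm", "body": {"deltas": [[[0,-5,0,0,0,0,46],[0,-5,0,0,0,0,46]]]}}

```text
clock: 7.6
eef_pos: [0.4932, -0.2118, 0.1746]
tool_rot: [-0.046, 0.998, 0.036, 0.006]
ft_force: [0.0, 13.9, 2.0]
grip_width: 0.0462
```

It moves ~7 mm after contact and then stops hard, so this looks like the loose one. Now to the pump side, levelling the tool on the way.

```bash
python3 d.py .492 -.194 .176 .058
```

```text
7.6 [ 0.4932 -0.2118  0.1746] F [ 0.03 13.95  2.02] tool delta mm [-0.4 17.9 -0.1] in target axes [ 0.2 17.8 -1.4] turn [4.1  0.78 1.91] w 0.04616065936942084
```

Call:
{"method": "jog_arm", "body": {"deltas": [[[0,8,0,0,0,0,46],[0,6,0,4,0.7,1.9,46],[0,8,0,0,0,0,46],[0,8,0,0,0,0,46],[0,6,0,0,0,0,46]]]}}

```text
clock: 8.1
eef_pos: [0.4927, -0.1804, 0.1789]
tool_rot: [-0.027, 1.0, -0.005, 0.003]
ft_force: [-1.2, -5.6, 0.4]
grip_width: 0.0459
```

Call:
{"method": "jog_arm", "body": {"deltas": [[[0,6,0,0,0,0,46],[0,5,0,0,0,0,46]]]}}

```text
clock: 8.3
eef_pos: [0.4924, -0.1743, 0.1797]
tool_rot: [-0.026, 1.0, -0.011, 0.004]
ft_force: [1.5, -16.0, -7.4]
grip_width: 0.0458
```

Call:
{"method": "jog_arm", "body": {"deltas": [[[0,5,0,0,0,0,46],[0,5,0,0,0,0,46]]]}}

```text
clock: 8.5
eef_pos: [0.4925, -0.1744, 0.1791]
tool_rot: [-0.022, 1.0, -0.021, 0.004]
ft_force: [1.5, -15.2, -6.0]
grip_width: 0.0458
```

Call:
{"method": "jog_arm", "body": {"deltas": [[[0,5,0,0,0,0,46],[0,5,0,0,0,0,46]]]}}

```text
clock: 8.7
eef_pos: [0.4927, -0.1746, 0.1786]
tool_rot: [-0.019, 0.999, -0.031, 0.004]
ft_force: [0.4, -14.7, -5.6]
grip_width: 0.0462
```

```bash
python3 d.py .492 -.194 .176 .058
```

```text
8.7 [ 0.4927 -0.1746  0.1786] F [  0.4  -14.75  -5.64] tool delta mm [  1.4 -19.2   3.8] in target axes [  1.8 -19.3   2.6] turn [-3.53  0.33 -1.17] w 0.04624622958176771
```

Total travel is 37 mm against the 22 mm clearance, so this pulley is loose, with about 0.14 rad of lean each way. Second cycle.

Call:
{"method": "jog_arm", "body": {"deltas": [[[0,-8,0,0,0,0,46],[0,-6,1,-3.5,0.3,-1.2,46],[0,-8,0,0,0,0,46],[0,-8,0,0,0,0,46],[0,-7,0,0,0,0,46]]]}}

```text
clock: 9.2
eef_pos: [0.4945, -0.2079, 0.1789]
tool_rot: [-0.031, 0.999, 0.008, 0.001]
ft_force: [-1.2, 8.0, 5.9]
grip_width: 0.0462
```

Call:
{"method": "jog_arm", "body": {"deltas": [[[0,-6,0,0,0,0,46],[0,-5,0,0,0,0,46],[0,-5,0,0,0,0,46],[0,-5,0,0,0,0,46],[0,-5,0,0,0,0,46]]]}}

```text
clock: 9.7
eef_pos: [0.4949, -0.2123, 0.1784]
tool_rot: [-0.036, 0.999, 0.032, 0.002]
ft_force: [-0.1, 13.5, 4.7]
grip_width: 0.0459
```

```bash
python3 d.py .492 -.194 .176 .058
python3 - <<'E'
from h import *
cv2.imwrite("pics/w3.png",camera("top")[180:330,320:520,::-1].repeat(3,0).repeat(3,1))
E
```

```text
9.7 [ 0.4949 -0.2123  0.1784] F [-0.08 13.53  4.73] tool delta mm [ 1.6 18.3  3.5] in target axes [ 1.9 18.5  2.4] turn [3.61 0.34 0.79] w 0.04590774204001919
```

View pics/w3.png

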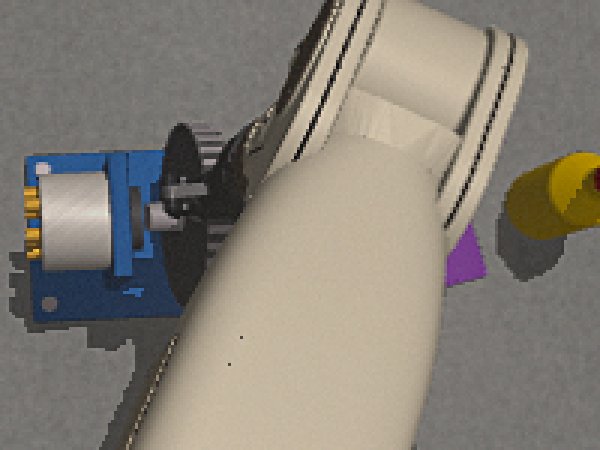

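The crop shows the arm over the pulley, which leans to the free side. One more pump-side stroke completes two on each side, then I lift off.

Call:
{"method": "jog_arm", "body": {"deltas": [[[0,8,0,0,0,0,46],[0,6,1,3.5,0.3,0.8,46],[0,8,0,0,0,0,46],[0,8,0,0,0,0,46],[0,7,0,0,0,0,46]]]}}

```text
clock: 10.25
eef_pos: [0.4938, -0.1785, 0.1801]
tool_rot: [-0.027, 1.0, -0.005, 0.002]
ft_force: [-1.1, -5.9, 1.9]
grip_width: 0.0457
```

Call:
{"method": "jog_arm", "body": {"deltas": [[[0,6,0,0,0,0,46],[0,5,0,0,0,0,46],[0,5,0,0,0,0,46],[0,5,0,0,0,0,46]]]}}

```text
clock: 10.65
eef_pos: [0.4936, -0.1743, 0.1798]
tool_rot: [-0.022, 0.999, -0.024, 0.002]
ft_force: [1.5, -15.4, -5.3]
grip_width: 0.0455
```

Call:
{"method": "jog_arm", "body": {"deltas": [[[0,-8,0,-3.5,0,-1,46],[0,-2,-15,0,0,0,46],[0,0,-45,0,0,0,46],[0,0,-30,0,0,0,20],[0,0,0,0,0,0,0]]]}}

```text
clock: 11.15
eef_pos: [0.4921, -0.1861, 0.2703]
tool_rot: [-0.03, 0.999, 0.011, -0.002]
ft_force: [-0.6, -0.6, -0.4]
grip_width: 0.0173
```

```bash
python3 d.py .44 -.335 .27 .113
```

```text
11.15 [ 0.4921 -0.1861  0.2703] F [-0.58 -0.61 -0.36] tool delta mm [  61.  -145.4   -2.8] in target axes [  68.6 -142.     0.3] turn [ 1.29 -0.14 -3.03] w 0.017342151880052146
```

Call:
{"method": "jog_arm", "body": {"deltas": [[[10,0,0,1.3,0,-3,0],[8,-48,0,0,0,0,0],[8,-48,0,0,0,0,0],[8,-45,0,0,0,0,0],[0,0,0,0,0,0,0]]]}}

```text
clock: 11.65
eef_pos: [0.4747, -0.3296, 0.2665]
tool_rot: [-0.061, 0.998, 0.003, -0.001]
ft_force: [0.3, 0.6, 0.5]
grip_width: 0.0002
```

```bash
python3 d.py .485 -.342 .092 .113
python3 - <<'E'
from h import *
from scipy.spatial.transform import Rotation as Ro
o=get_obs();T=np.eye(4);T[:3,:3]=Ro.from_quat(o["tool_rot"]).as_matrix();T[:3,3]=o["eef_pos"]
im=camera("wrist")[:,:,::-1].copy();m=camera_model("wrist")
for q in proj(box([.544,-.335,.055,.113]),m,T@m["T_tool_cam"]): cv2.circle(im,tuple(int(v) for v in np.clip(q,-999,2000)),3,(0,255,0),-1)
cv2.imwrite("pics/w4.png",im)
E
```

```text
11.65 [ 0.4747 -0.3296  0.2665] F [0.34 0.61 0.54] tool delta mm [ -9.1 -14.7 174.4] in target axes [ -8.8 -13.4 174.5] turn [ 0.38 -0.13  0.55] w 0.00021814433107899666
```

View pics/w4.png

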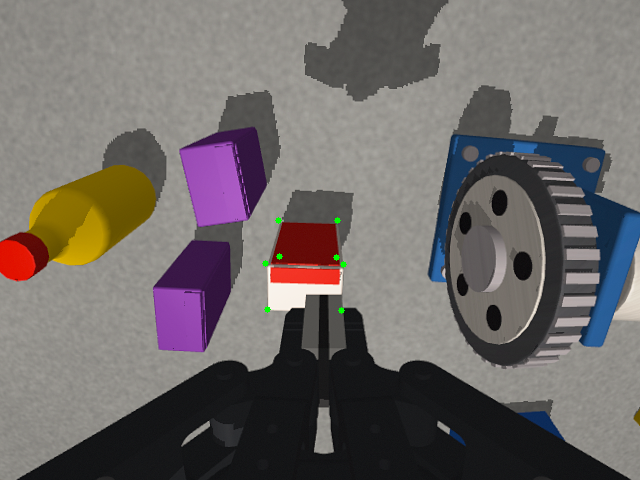

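The projected block corners (green) lie on the block, with the red face at (307,245) towards the robot. The purple blocks at (220,175) and (195,295) are clear of the push. Descending before the red face.

Call:
{"method": "jog_arm", "body": {"deltas": [[[-4,-12,0,0,0,0,0],[0,0,45,0,0,0,0],[0,0,45,0,0,0,0],[0,0,45,0,0,0,0],[0,0,30,0,0,0,0]]]}}

```text
clock: 12.2
eef_pos: [0.4842, -0.3335, 0.1004]
tool_rot: [-0.064, 0.998, 0.004, 0.004]
ft_force: [0.1, 0.8, -0.6]
grip_width: -0.0001
```

```bash
python3 d.py .513 -.339 .092 .113
```

```text
12.2 [ 0.4842 -0.3335  0.1004] F [ 0.06  0.84 -0.59] tool delta mm [-27.8  -9.1   8.6] in target axes [-28.   -8.7   8.4] turn [0.41 0.49 0.86] w -9.73139672626694e-05
```

Call:
{"method": "jog_arm", "body": {"deltas": [[[-5,-9,8,0,0,0,0],[-10,0,0,0,0,0,0],[-8,0,0,0,0,0,0],[-8,0,0,0,0,0,0],[-8,0,0,0,0,0,0]]]}}

```text
clock: 12.7
eef_pos: [0.5264, -0.3329, 0.0913]
tool_rot: [-0.066, 0.998, 0.007, 0.002]
ft_force: [-0.4, 0.1, 0.8]
grip_width: 0.0001
```

Call:
{"method": "jog_arm", "body": {"deltas": [[[-8,0,0,0,0,0,0],[-8,0,0,0,0,0,0],[-8,0,0,0,0,0,0]]]}}

```text
clock: 13.0
eef_pos: [0.5549, -0.3303, 0.095]
tool_rot: [-0.066, 0.998, 0.005, 0.005]
ft_force: [0.1, 0.1, 0.8]
grip_width: -0.0001
```

```bash
python3 d.py .513 -.339 .092 .113
python3 - <<'E'
from h import *
cv2.imwrite("pics/w5.png",camera("wrist")[:,:,::-1])
E
```

```text
13.0 [ 0.5549 -0.3303  0.095 ] F [0.06 0.05 0.83] tool delta mm [42.7 -3.2  2.5] in target axes [42.6 -4.   3. ] turn [0.51 0.63 1.1 ] w -6.71647222790356e-05
```

View pics/w5.png

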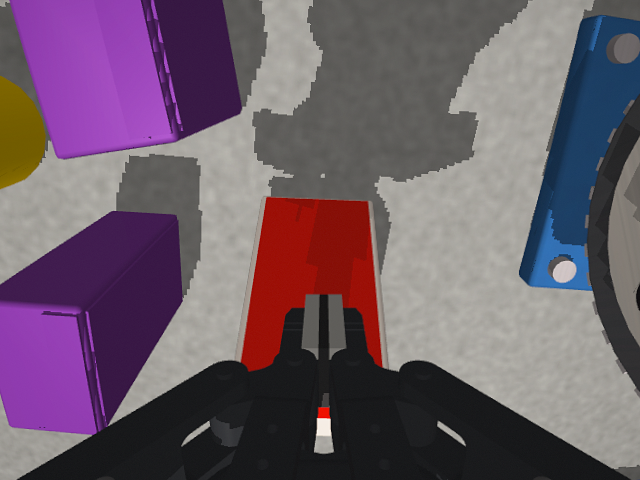

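The red face now tilts up under the fingers, at (315,280), and the top face is still partly visible at (322,412). Pushing on a little to make sure it goes over.

Call:
{"method": "jog_arm", "body": {"deltas": [[[-10,0,0,0,0,0,0],[-10,0,0,0,0,0,0],[-8,0,0,0,0,0,0],[0,0,0,0,0,0,0],[0,0,0,0,0,0,0]]]}}

```text
clock: 13.55
eef_pos: [0.5861, -0.3258, 0.095]
tool_rot: [-0.067, 0.998, 0.005, 0.006]
ft_force: [0.2, 0.6, 0.2]
grip_width: -0.0
```

Call:
{"method": "jog_arm", "body": {"deltas": [[[0,0,-45,0,0,0,0],[0,0,-45,0,0,0,0],[0,0,-45,0,0,0,0],[20,0,-30,0,0,0,0],[45,0,0,0,0,0,0]]]}}

```text
clock: 14.05
eef_pos: [0.5195, -0.3351, 0.2603]
tool_rot: [-0.069, 0.998, 0.007, 0.002]
ft_force: [-0.9, -1.1, 0.6]
grip_width: -0.0001
```

Call:
{"method": "jog_arm", "body": {"deltas": [[[48,0,0,0,0,0,0],[48,0,0,0,0,0,0],[48,0,0,0,0,0,0],[0,0,0,0,0,0,0]]]}}

```text
clock: 14.45
eef_pos: [0.3668, -0.3551, 0.2617]
tool_rot: [-0.067, 0.998, 0.005, 0.002]
ft_force: [0.9, 0.4, 0.7]
grip_width: 0.0006
```

Run:
```python
from h import *
M={n:camera_model(n) for n in("top","scene")}
I={n:camera(n) for n in M}
cv2.imwrite("pics/end.png",np.hstack([I["top"][100:400,130:530],I["scene"][150:450,130:530]])[:,:,::-1])
R={n:masks_of("block_a",n) for n in M}
for n in M: print(n,[(round(d["conf"],2),np.round(d["at"]).tolist(),int(d["pixels"].sum())) for d in R[n]])
print({k:np.round(get_obs()[k],3) for k in("clock","eef_pos","ft_force")})
```

```text
top [(0.98, [249.0, 257.0], 530), (0.88, [475.0, 220.0], 715), (0.78, [464.0, 265.0], 666), (0.6, [428.0, 209.0], 1118), (0.22, [332.0, 150.0], 1500)]
scene [(0.95, [198.0, 275.0], 1094), (0.95, [388.0, 288.0], 939), (0.77, [200.0, 219.0], 785), (0.67, [171.0, 244.0], 903)]
{'clock': np.float64(14.65), 'eef_pos': array([ 0.373, -0.356,  0.262]), 'ft_force': array([ 0.227, -0.763, -0.059])}
```

View pics/end.png

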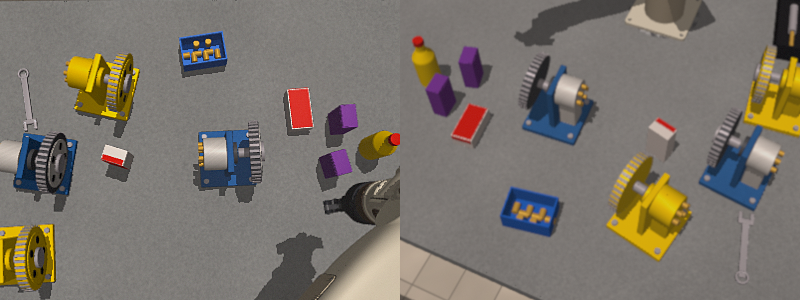

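The block lies red up at top-view pixel (428,209), the other block still stands, and the bin, bottle and wrench are in place. I check the height and distance, then hand in.

Run:
```python
from h import *
M={n:camera_model(n) for n in("top","scene")}
g={"top":(428.,209.),"scene":(198.,275.)}
r=minimize(lambda p:sum(((proj(p[None],M[n])[0]-g[n])**2).sum() for n in g),[.6,-.33,.03],method="Nelder-Mead",options=dict(xatol=1e-5))
print(r.x.round(3),"resid",r.fun,"dist",np.hypot(r.x[0]-.492,r.x[1]+.194))
print(job_done())
```

```text
[ 0.623 -0.332  0.023] resid 2.857907187476089 dist 0.18987953796474383
the job is handed in; nothing more can be done
None
```

The loose pulley is on the blue pump to the robot's right (−y), and I flagged that pump by toppling its block so it lies red face up. The job is handed in at about 14.7 s on the clock; no verdict is reported.

- **Finding the loose pulley:** I rocked both pulleys with the jaws straddling the rim. The left one gave about 23 mm of travel against 22 mm of clearance, so it is sound. The right one gave about 37 mm with hard stops at about 14–16 N.
- **Rocking:** I took the loose pulley to its stops in the order free side, pump side, free side, pump side. The lean angle itself was not read directly; I inferred about 0.14 rad each way from the tool travel.
- **Flagging:** I pushed the block over with the closed fingers high on its red face, then drew the arm clear.

In the last pictures the block's measured visible middle is 23 mm high and about 190 mm from its pump. The other block stands, and the bin, bottle and wrench look unmoved. I judged those by eye and did not measure them. The wrist force was near zero and the arm was clear of everything. None of the checks failed or disagreed.

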